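# Unstack the under-sink supplies into their trays

## Task

Take the stack of cleaning supplies apart from the top down and set each thing straight into its own grey tray before taking the next: the metal tin in the small round dish, the square scouring stone in the square tray, the round tub in the wide round dish and the carton in the long tray. Each must end upright and flat on the floor of its tray, set down gently and not dropped, and then let go. Leave the spray bottle and the canister of wipes standing where they are.

Things in the scene. Friction and masses are not known exactly. Their poses are not given: they have to be found in the camera images.
- tin: Small round metal polish tin, upright cylinder 30 mm across and 30 mm high, about 50 g; at the start the top of the stack, standing on the stone. Origin: centre of its underside; z up.
- stone: Square grey pumice scouring stone, 42 x 42 mm and 34 mm high, about 70 g; at the start second from the top, lying on the tub. Origin: centre of its underside; z up, x and y along its sides.
- tub: Round plastic tub of cleaning paste, grey with a white lid, a closed upright cylinder 62 mm across and 40 mm high, about 180 g; at the start on the carton. Origin: centre of its underside; z up.
- carton: Closed brown cardboard carton of dishwasher tablets with a pale band, 104 mm (its x) by 64 mm (its y) and 40 mm high, about 300 g, rigid; at the start the bottom of the stack, on the table. Origin: centre of its underside; z up.
- small_dish: Fixed shallow grey plastic round dish, the smaller of the two: inside 52 mm across, outside 60 mm, rim 10 mm high, 4 mm wall, floor 3 mm thick. Origin: centre of its underside, on the table; z up. It is the place of the tin.
- square_tray: Fixed shallow grey plastic square tray, inside 64 x 64 mm, outside 72 x 72 mm, rim 10 mm high, 4 mm wall, floor 3 mm thick. Origin: centre of its underside, on the table; z up, x and y along its sides. It is the place of the stone.
- wide_dish: Fixed shallow grey plastic round dish, the larger of the two: inside 84 mm across, outside 92 mm, rim 10 mm high, 4 mm wall, floor 3 mm thick. Origin: centre of its underside, on the table; z up. It is the place of the tub.
- long_tray: Fixed shallow grey plastic oblong tray, inside 126 mm (its x) by 86 mm (its y), outside 134 x 94 mm, rim 10 mm high, 4 mm wall, floor 3 mm thick. Origin: centre of its underside, on the table; z up, x along its length. It is the place of the carton.
- spray: Bystander to leave alone: loose white spray bottle with a black trigger head, 72 mm across, 214 mm high, at the right end of the work area. Origin: centre of its underside.
- canister: Bystander to leave alone: loose white and blue canister of wipes, 85 mm across, 185 mm high, at the left end of the work area. Origin: centre of its underside.
Things that resemble listed ones, but are neither listed nor needed, are in the scene too. Leave any orange or turquoise look-alike of the stone alone.

How it is judged:
On the way, in this order (a step that is already met when the one before it is completed fails the run):
1. the metal tin stands flat and released in the small round dish (horizontal distance between tin and small_dish below 0.018 m and z of tin in the frame of small_dish between 0 and 0.006 m and angle between tin's own z axis and vertical below 0.08 rad and linear speed of tin below 0.03 m/s and contact force between the fingers and tin below 0.1 N), for 0.2 s.
2. the scouring stone stands flat and released in the square tray (horizontal distance between stone and square_tray below 0.018 m and z of stone in the frame of square_tray between 0 and 0.006 m and angle between stone's own z axis and vertical below 0.08 rad and linear speed of stone below 0.03 m/s and contact force between the fingers and stone below 0.1 N), for 0.2 s.
3. the round tub stands flat and released in the wide round dish (horizontal distance between tub and wide_dish below 0.018 m and z of tub in the frame of wide_dish between 0 and 0.006 m and angle between tub's own z axis and vertical below 0.08 rad and linear speed of tub below 0.03 m/s and contact force between the fingers and tub below 0.1 N), for 0.2 s.
4. the carton stands flat and released in the long tray (horizontal distance between carton and long_tray below 0.018 m and z of carton in the frame of long_tray between 0 and 0.006 m and angle between carton's own z axis and vertical below 0.08 rad and linear speed of carton below 0.03 m/s and contact force between the fingers and carton below 0.1 N), for 0.2 s.
At the end, for the whole second after the job is handed in: Tin in the small dish, stone in the square tray, tub in the wide dish and carton in the long tray: each within 18 mm of its tray's centre, its underside less than 6 mm above the table (the tray floor is at 3 mm), tilted less than 0.08 rad, at rest and not touched by the fingers (all of step 1 and all of step 2 and all of step 3 and all of step 4).
It fails at once if a thing of the stack was dropped or knocked down (fell freely faster than 0.6 m/s, as from more than about 2 cm) ((linear speed of tin above 0.6 m/s and contact force between tin and anything else below 0.05 N) or (linear speed of stone above 0.6 m/s and contact force between stone and anything else below 0.05 N) or (linear speed of tub above 0.6 m/s and contact force between tub and anything else below 0.05 N) or (linear speed of carton above 0.6 m/s and contact force between carton and anything else below 0.05 N)).
It fails at once if the spray bottle was moved by more than 3 cm (distance of spray from where it was at the start of the episode above 0.03 m).
It fails at once if the canister of wipes was moved by more than 3 cm (distance of canister from where it was at the start of the episode above 0.03 m).
It also fails if it takes over 128 s, if anything falls off the work surface, if the arm or the gripper's body presses on something with over 40 N, if the wrist force passes 120 N, or if a joint passes its speed limit or range.

## Robot

A 7-joint arm with a two-finger parallel gripper is mounted at the origin on the work surface. World frame = base frame: x ahead of the robot, y to its left, z up, the work surface at z = 0. Lengths are in m, angles in rad, forces in N, time in s.
With the tool pointing down it reaches from about 0.4 to 0.925 m from the base axis. Payload 4.1 kg.
Tool frame: the origin (TCP) lies between the finger pads; the fingertips stand 8 mm ahead of it and the grasp point (between the pads) lies 11 mm behind it; z points along the fingers, y is the line along which they close (so a half turn about z gives the same grasp; the last joint's range is limited). The gripper opens to 85 mm and grips with 20 to 120 N. Pads are 22 mm wide; open, the fingers measure 114 mm over their backs; the gripper's body (76 mm by 85 mm) begins 54 mm behind the grasp point. The pads swing forward as they close: fully open they stand 13 mm farther back than shut.
Start: joints at [-0.099, 0.398, 0.045, 1.537, -0.019, 1.207, -0.051], TCP at [0.65, 0, 0.239] pointing down, gripper open.
Joint ranges: [-2.82, 2.82], [-0.49, 2.23], [-1.37, 1.46], [0, 2.46], [-1.36, 4.5], [0.23, 2], [-2.94, 2.94]. Speed limits (rad/s): [2.57, 2.57, 3.14, 3.14, 3.14, 3.14, 3.14].

## Interface

Orientations are given as a rotation vector (axis times angle).
In Python, from bench import ctrl gives the robot as it stands.
- The arm moves only by the tool move_arm, never from a script. Its argument "rows" is text: rows parted by semicolons, each of 7 numbers parted by spaces: the shift along the tool's x, y, z in m, then the turn, a rotation vector about the tool's x, y, z in degrees, then the finger opening in m, from 0 to 0.0854. A call has 1 to 20 rows; each row is the pose to reach, as a shift and turn from the pose commanded when the call began, along the tool's axes at that moment; what a row does not reach only later rows make up. A row lasts 1/10 s, in which the tool goes at most 50 mm and 8.59 degrees, less where a joint would pass 70% of its speed; a pose out of reach is approached as far as the arm can. A call with a gripper value outside its range is refused whole. The fingers move at their own pace and stop on an object; the grip force is fixed at half the most. Time passes only in rows, so rows that repeat a pose let the fingers close. It gives the time, the measured TCP pose, the force, the opening and the grip force at its end, in the units of the state.
- ctrl.get_obs(): the state, without advancing time (a new reading comes with each control period).
- ctrl.snapshot(name): name is "scene" or "side" or "wrist"; returns a dict with "image" (384x512x3 uint8, blue, green, red), "fx", "fy", "cx", "cy" (pixels), "k1" (the pictures are not rectified: a ray, as slopes to the right and down, at radius r is drawn at 1 + k1 r^2 times it, then the intrinsics apply), "R" (3x3) and "t" (3): a world point X has camera coordinates R X + t; the wrist camera has in their place "T_tool_cam" (4x4, takes a point from camera to tool coordinates, whose origin is the TCP and whose axes are the flange's). Camera axes: x right, y down, z forward; pixel columns grow to the right and rows downward; lengths in m; the calibration is good to about 2 mm. A picture is of the moment at which its call begins: read the wrist's pose just before it. There is no depth.
- ctrl.hand_in(): hands the job in; it is judged then, once.
The state is a dict: "clock": time; "joint_positions": joint angles; "joint_vel": joint speeds; "effort": joint torques, N m; "eef_pos": TCP position; "tcp_rot": TCP orientation; "contact_force": force on the tool from outside, world axes, zero at the start; "torque": the same for the moment, N m; "gripper_width": opening from 0.0 (shut) to 1.0 (fully open); "gripper_force": force on a finger pad.
Only numpy, scipy, OpenCV 4.12 (cv2) and the standard library are available. Lean on these libraries where they do the work, as an engineer would, in place of code of your own. Each camera call takes 0.05 s, during which the arm holds its last target. There are 200 camera calls.

## Working session

There is one attempt and no reset: what is moved stays moved. The work goes in short steps, Python scripts to look and compute and a tool call to move; the robot and the scene stay as the last step left them, time stands still between calls to the robot, and variables do not carry over. Pictures are saved under pics/ and viewed, at most 15 in all, crops included, and the job is handed in when it is done.

Besides the shell and the picture viewer there is one more tool, called as a command line: name --argument value ..., lists and objects as JSON in quotes. move_arm: Moves the arm, as the interface text tells. Its arguments: {"type":"object","properties":{"rows":{"type":"string"}},"required":["rows"]}

```bash
ls; mkdir -p pics; cat > h.py <<'E'
import numpy as np, cv2, pickle
from scipy.spatial.transform import Rotation as Rn
from bench import ctrl
def snap(n,f):
    o=ctrl.get_obs(); s=ctrl.snapshot(n); s['p']=np.array(o['eef_pos']); s['r']=np.array(o['tcp_rot'])
    cv2.imwrite(f'pics/{f}.png',s['image']); pickle.dump(s,open(f'{f}.pkl','wb')); return s
def load(f): return pickle.load(open(f'{f}.pkl','rb'))
def cam(s):
    if 'T_tool_cam' in s:
        T=np.eye(4);T[:3,:3]=Rn.from_rotvec(s['r']).as_matrix();T[:3,3]=s['p'];T=T@np.array(s['T_tool_cam'])
        return T[:3,:3],T[:3,3]
    R=np.array(s['R']);return R.T,-R.T@np.array(s['t'])
def px2w(s,u,v,z):
    K=np.array([[s['fx'],0,s['cx']],[0,s['fy'],s['cy']],[0,0,1.]])
    q=cv2.undistortPoints(np.array([[[u,v]]],float),K,np.array([s['k1'],0,0,0.]))[0,0]
    R,c=cam(s); d=R@np.array([q[0],q[1],1]); return c+d*(z-c[2])/d[2]
def w2px(s,P):
    R,c=cam(s); x=(np.array(P,float).reshape(-1,3)-c)@R; q=x[:,:2]/x[:,2:]; q=q*(1+s['k1']*(q**2).sum(1,keepdims=True))
    return q*[s['fx'],s['fy']]+[s['cx'],s['cy']]
E
python3 - <<'E'
from h import *
for n in ['scene','side','wrist']:
    s=snap(n,n+'0'); print(n,s['fx'],s['k1'],cam(s))
o=ctrl.get_obs(); print(o)
a=cv2.imread('pics/scene0.png')
E
```

```text
pics
scene 461.19430149472254 -0.1699175369397983 (array([[-0.6764193 ,  0.51438201, -0.52713193],
       [ 0.73629711,  0.45479137, -0.50103031],
       [-0.01798593, -0.72703229, -0.68636765]]), array([1.20358654, 0.628941  , 0.99885687]))
side 348.31743649824773 -0.0008382821089937556 (array([[ 0.99303005, -0.08454209,  0.08212162],
       [-0.11765858, -0.67020916,  0.73278656],
       [-0.00691264, -0.73734139, -0.67548493]]), array([ 0.45529467, -0.74276003,  0.7796645 ]))
wrist 319.3479157484352 -0.068895215486015 (array([[ 9.99995954e-01,  1.35660338e-03, -2.50027878e-03],
       [ 5.40970302e-04, -9.53609165e-01, -3.01046952e-01],
       [-2.79269007e-03,  3.01044381e-01, -9.53606041e-01]]), array([0.64944539, 0.0770241 , 0.37209311]))
{'clock': 0.15, 'joint_positions': array([-0.098989  ,  0.3990358 ,  0.04507265,  1.53763639, -0.01867917,
        1.20690518, -0.05070213]), 'joint_vel': array([ 0.00079113, -0.0030097 , -0.00033695, -0.00347324,  0.00150813,
        0.00025048, -0.0004164 ]), 'effort': array([ 2.78519030e-03, -4.75559378e+01,  1.36737496e+00, -2.54510736e+01,
        1.19318470e-02,  6.58601144e-03, -1.99015865e-06]), 'eef_pos': array([ 6.49503777e-01, -5.34412647e-06,  2.38473549e-01]), 'tcp_rot': array([-2.22064962e+00, -2.22081593e+00,  1.88540639e-03]), 'contact_force': array([-0.31604411, -0.15054618,  0.55241424]), 'torque': array([0.06920088, 0.00676801, 0.03492735]), 'gripper_force': 0.0, 'gripper_width': 1.001825653902942}
```

View pics/scene0.png

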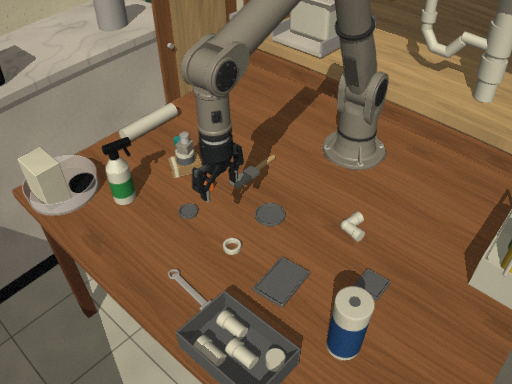

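View pics/side0.png

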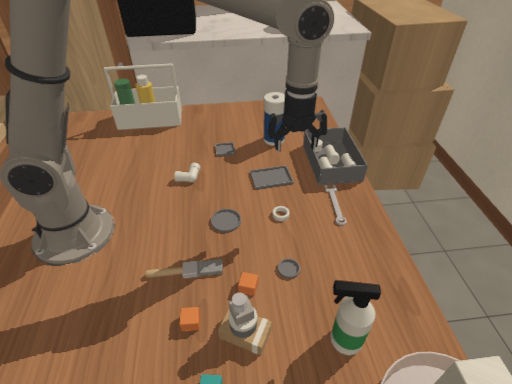

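View pics/wrist0.png

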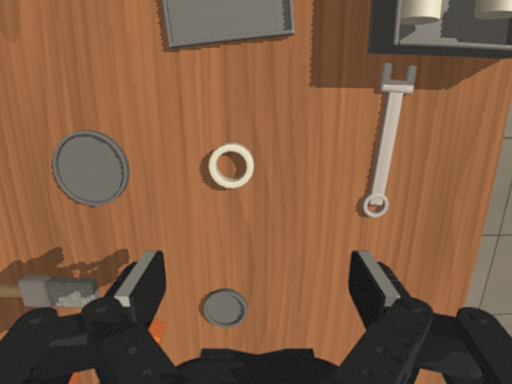

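The stack is at about (242,318) in the side view. The small dish is at (289,268), the wide dish at (225,220), the long tray at (271,178) and the square tray at (225,150). Next I'll zoom in.

```bash
python3 - <<'E'
from h import *
a=cv2.imread('pics/side0.png')[262:384,160:320]; a=cv2.resize(a,None,fx=4.9,fy=4.9,interpolation=cv2.INTER_CUBIC)
cv2.imwrite('pics/sc.png',a)
s=load('side0');q=load('scene0');w=load('wrist0')
for n,u,v,u2,v2 in [('small',289,268,189,211),('wide',225,220,271,214),('long',271,178,283,281),('square',225,150,373,283)]:
    print(n,px2w(s,u,v,.008),px2w(q,u2,v2,.008))
print('w small',px2w(w,226,308,.008),'wide',px2w(w,91,168,.008))
for z in (.04,.08,.114,.144): print(z,px2w(s,242,298,z))
E
```

```text
small [ 0.60480636 -0.20722593  0.008     ] [ 0.60600822 -0.20098966  0.008     ]
wide [ 0.44542064 -0.0113877   0.008     ] [ 0.44904738 -0.00457022  0.008     ]
long [0.61382395 0.16718259 0.008     ] [0.61737606 0.18264146 0.008     ]
square [0.46542263 0.35322496 0.008     ] [0.46530364 0.36720919 0.008     ]
w small [ 0.60666173 -0.20220965  0.008     ] wide [ 0.45104404 -0.00673591  0.008     ]
0.04 [ 0.47195723 -0.2998445   0.04      ]
0.08 [ 0.47105614 -0.32379674  0.08      ]
0.114 [ 0.47029021 -0.34415615  0.114     ]
0.144 [ 0.4696144  -0.36212033  0.144     ]
```

View pics/sc.png

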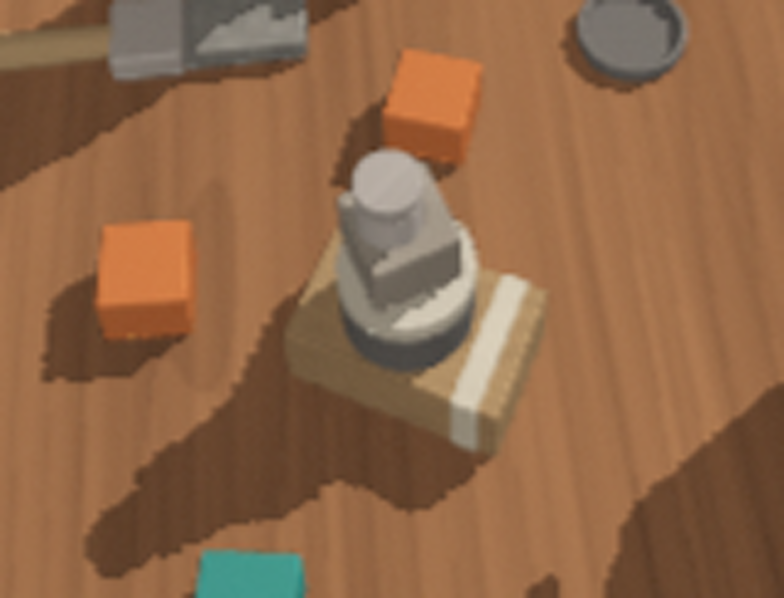

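The crop shows the tin top at (390,180), which is about (0.467,-0.362) at z=.144. The stone and carton are both yawed. I'll move the wrist camera over the stack.

move_arm --rows "-0.05 -0.02 -0.03 0 0 0 0.0854;-0.1 -0.05 -0.03 0 0 0 0.0854;-0.14 -0.07 -0.03 0 0 0 0.0854;-0.18 -0.09 -0.03 0 0 0 0.0854;-0.22 -0.11 -0.03 0 0 0 0.0854;-0.26 -0.13 -0.03 0 0 0 0.0854;-0.3 -0.15 -0.03 0 0 0 0.0854;-0.335 -0.17 -0.03 0 0 0 0.0854;-0.355 -0.183 -0.03 0 0 0 0.0854;-0.355 -0.183 -0.03 0 0 0 0.0854;-0.355 -0.183 -0.03 0 0 0 0.0854;-0.355 -0.183 -0.03 0 0 0 0.0854"

```text
clock: 1.35
eef_pos: [0.4683, -0.3531, 0.269]
tcp_rot: [-2.218, -2.224, -0.002]
contact_force: [0.1, 0.3, -0.2]
gripper_width: 1.006
gripper_force: 0.0
```

```bash
python3 - <<'E'
from h import *
s=snap('wrist','w1'); print(s['p'],s['r'])
E
```

```text
[ 0.46825353 -0.35314083  0.26903519] [-2.21782364e+00 -2.22415352e+00 -1.77954765e-03]
```

View pics/w1.png

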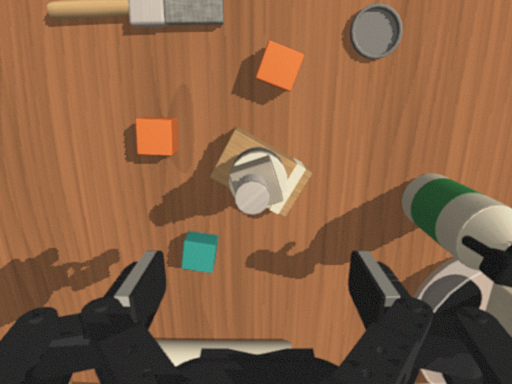

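The tin top is at (252,197), with the stone, the tub lid and the carton visible behind it, and the small dish at (376,31). One zoomed crop will give me the yaw angles.

```bash
python3 - <<'E'
from h import *
s=load('w1'); a=s['image'][120:225,195:325]; cv2.imwrite('pics/w1c.png',cv2.resize(a,None,fx=6,fy=5.7*6/5.7,interpolation=cv2.INTER_CUBIC)[:600])
print('tin',px2w(s,252,197,.144),'small',px2w(s,376,31,.008),'spray base',px2w(s,425,200,.01))
E
```

```text
tin [ 0.46382447 -0.36111353  0.144     ] small [ 0.60397197 -0.20509981  0.008     ] spray base [ 0.69076435 -0.4084881   0.01      ]
```

View pics/w1c.png

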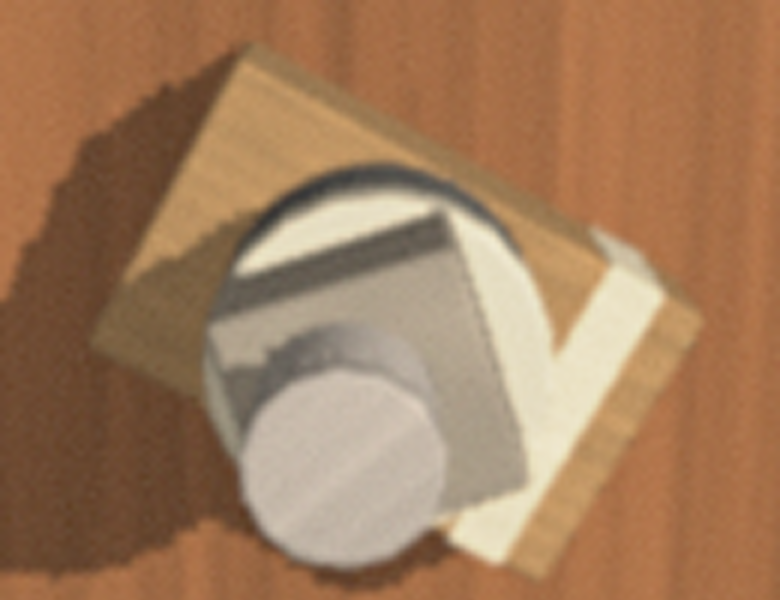

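```bash
cat > m.py <<'E'
from h import *
s=load('w1')
f=lambda u,v,z: px2w(s,195+u/6,120+v/6,z)[:2]
print('tin',f(343,469,.144))
a,b,c=f(210,322,.114),f(455,247,.114),f(525,485,.114)
ang=lambda p,q: np.degrees(np.arctan2(*(q-p)[::-1]))
print('stone',(a+c)/2,np.linalg.norm(b-a),np.linalg.norm(c-b),ang(a,b),ang(b,c))
P=[f(u,v,.04) for u,v in [(245,60),(700,315),(540,578),(95,345)]]
print('carton',np.mean(P,0),ang(P[0],P[1]),ang(P[3],P[2]),ang(P[3],P[0]),np.linalg.norm(P[1]-P[0]),np.linalg.norm(P[3]-P[0]))
print('tub',(f(205,345,.08)+f(555,345,.08))/2, f(380,188,.08)-[0,.031])
E
python3 m.py
```

```text
tin [ 0.46396548 -0.36216125]
stone [ 0.46771133 -0.36142225] 0.039666557970626466 0.040257868845304946 17.54118345360296 -72.98603574447813
carton [ 0.47314226 -0.36795528] -29.039627848707322 -28.761737808999086 61.308650653831606 0.10056662807305687 0.06300383709683116
tub [ 0.46948839 -0.36062008] [ 0.46935944 -0.36408901]
```

move_arm --rows "-0.009 -0.004 0 0 0 0 0.06;-0.009 -0.004 0.03 0 0 0 0.06;-0.009 -0.004 0.06 0 0 0 0.06;-0.009 -0.004 0.09 0 0 0 0.06;-0.009 -0.004 0.11 0 0 0 0.06;-0.009 -0.004 0.125 0 0 0 0.06;-0.009 -0.004 0.135 0 0 0 0.06;-0.009 -0.004 0.143 0 0 0 0.06;-0.009 -0.004 0.143 0 0 0 0.06;-0.009 -0.004 0.143 0 0 0 0.06;-0.009 -0.004 0.143 0 0 0 0.05;-0.009 -0.004 0.143 0 0 0 0.045;-0.009 -0.004 0.143 0 0 0 0.04;-0.009 -0.004 0.143 0 0 0 0.036;-0.009 -0.004 0.143 0 0 0 0.032;-0.009 -0.004 0.143 0 0 0 0.028;-0.009 -0.004 0.143 0 0 0 0.02;-0.009 -0.004 0.143 0 0 0 0.02;-0.009 -0.004 0.143 0 0 0 0.02;-0.009 -0.004 0.143 0 0 0 0.02"

```text
clock: 3.4
eef_pos: [0.4633, -0.3642, 0.1267]
tcp_rot: [2.221, 2.221, 0.0]
contact_force: [0.6, 0.9, 3.4]
gripper_width: 0.33
gripper_force: 59.1
```

move_arm --rows "0 0 -0.005 0 0 0 0.02;0 0 -0.015 0 0 0 0.02;0 0 -0.03 0 0 0 0.02;0 0 -0.045 0 0 0 0.02;0.01 0.009 -0.055 0 0 0 0.02;0.03 0.027 -0.055 0 0 0 0.02;0.055 0.049 -0.055 0 0 0 0.02;0.08 0.071 -0.055 0 0 0 0.02;0.105 0.093 -0.055 0 0 0 0.02;0.13 0.115 -0.055 0 0 0 0.02;0.15 0.133 -0.05 0 0 0 0.02;0.157 0.139 -0.035 0 0 0 0.02;0.16 0.142 -0.015 0 0 0 0.02;0.16 0.142 0.01 0 0 0 0.02;0.16 0.142 0.035 0 0 0 0.02;0.16 0.142 0.06 0 0 0 0.02;0.16 0.142 0.075 0 0 0 0.02;0.16 0.142 0.08 0 0 0 0.02;0.16 0.142 0.08 0 0 0 0.02;0.16 0.142 0.08 0 0 0 0.02"

```text
clock: 5.4
eef_pos: [0.6059, -0.2045, 0.0475]
tcp_rot: [2.22, 2.22, 0.001]
contact_force: [-0.4, -0.9, -0.0]
gripper_width: 0.329
gripper_force: 59.1
```

```bash
python3 - <<'E'
from h import *
s=snap('wrist','w2'); print(s['p'],s['r'])
q=snap('side','s2')
a=s['image']; b=q['image'][225:325,220:350]
cv2.imwrite('pics/v2.png',np.hstack([cv2.resize(a[200:384,110:400],None,fx=1.6,fy=1.6),cv2.resize(b,(384,294))]))
E
```

```text
[ 0.60587767 -0.20445683  0.04746954] [2.22035572e+00 2.21986366e+00 1.49572917e-03]
```

View pics/v2.png

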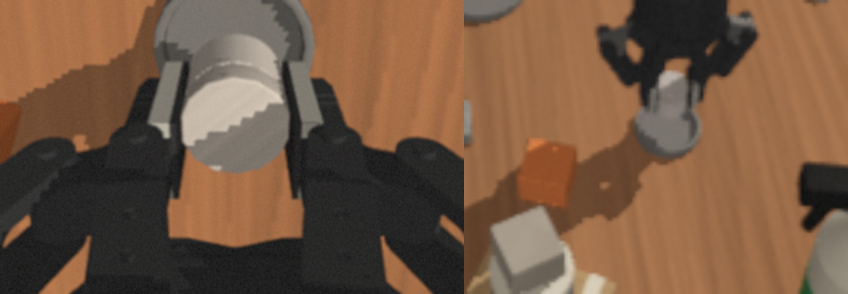

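The tin is held upright over the dish. In the left panel the rim edges are at about 155 and 313.

```bash
python3 - <<'E'
from h import *
s=load('w2')
for c in [(.605,-.204),(.605,-.200),(.605,-.208)]:
    t=np.linspace(0,2*np.pi,73); P=np.c_[c[0]+.03*np.cos(t),c[1]+.03*np.sin(t),.01+0*t]
    q=(w2px(s,P)-[110,200])*1.6; print(c,q[:,0].min(),q[:,0].max(),q[q[:,0].argmin(),1])
    q=w2px(load('w1'),P); print('  w1',q.min(0),q.max(0))
    q=w2px(load('wrist0'),P); print('  w0',q.min(0),q.max(0))
E
```

```text
(0.605, -0.204) 151.05855148054417 315.28983047053384 41.07918243733384
  w1 [351.59914359   1.2926938 ] [403.27151679  57.30964621]
  w0 [202.68621526 291.31405466] [246.73422995 327.7835458 ]
(0.605, -0.2) 150.49264105482916 315.83703703896646 30.880684973028565
  w1 [351.83945963  -2.54458257] [403.62192935  53.67407199]
  w0 [202.51494758 288.74776303] [246.70374627 325.46684258]
(0.605, -0.208) 151.62143522915764 314.7455766305014 51.13788750584149
  w1 [351.35769159   5.11850628] [402.91898657  60.92999919]
  w0 [202.85687484 293.86300366] [246.76460731 330.08441453]
```

move_arm --rows "0 0 0.008 0 0 0 0.02;0 0 0.016 0 0 0 0.02;0 0 0.022 0 0 0 0.02;0 0 0.026 0 0 0 0.02;0 0 0.028 0 0 0 0.02;0 0 0.029 0 0 0 0.02;0 0 0.029 0 0 0 0.02;0 0 0.029 0 0 0 0.02"

```text
clock: 6.3
eef_pos: [0.6053, -0.2041, 0.0176]
tcp_rot: [2.221, 2.221, 0.0]
contact_force: [0.5, -0.2, -0.3]
gripper_width: 0.334
gripper_force: 59.1
```

move_arm --rows "0 0 0.001 0 0 0 0.02;0 0 0.001 0 0 0 0.02;0 0 0.001 0 0 0 0.03;0 0 0.001 0 0 0 0.034;0 0 0.001 0 0 0 0.038;0 0 0 0 0 0 0.045;0 0 -0.002 0 0 0 0.055;0 0 -0.005 0 0 0 0.06;0 0 -0.01 0 0 0 0.06;0 0 -0.02 0 0 0 0.06;0 0 -0.04 0 0 0 0.06;0 0 -0.07 0 0 0 0.06;0 0 -0.1 0 0 0 0.06;0 0 -0.13 0 0 0 0.06;0 0 -0.16 0 0 0 0.06;0 0 -0.16 0 0 0 0.06"

```text
clock: 7.9
eef_pos: [0.6082, -0.2052, 0.1835]
tcp_rot: [2.215, 2.215, 0.008]
contact_force: [1.3, -0.2, -0.1]
gripper_width: 0.702
gripper_force: 0.0
```

```bash
python3 - <<'E'
from h import *
s=snap('wrist','w3'); print(s['p'],s['r'])
q=snap('side','s3')
a=s['image']; b=q['image'][235:345,200:330]
cv2.imwrite('pics/v3.png',np.hstack([cv2.resize(a[100:300,110:400],(435,300)),cv2.resize(b,(355,300))]))
E
```

```text
[ 0.60818804 -0.20521519  0.1835038 ] [2.21518812 2.21459547 0.00839007]
```

View pics/v3.png

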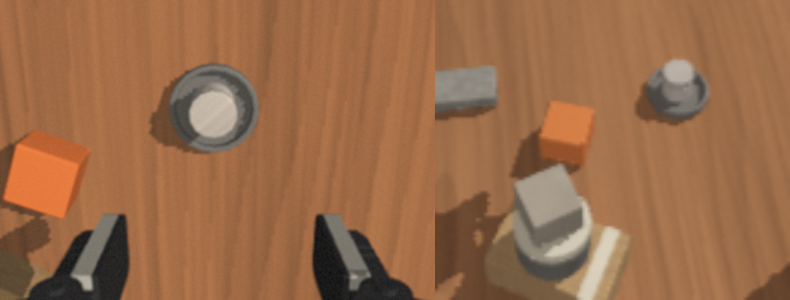

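The tin stands flat in the small dish, and the stone, tub and carton are undisturbed. Next is the stone at (0.468,-0.361), yaw 17.5°.

move_arm --rows "-0.02 -0.018 0 0 0 0 0.07;-0.05 -0.044 0 0 0 -3 0.07;-0.08 -0.07 0 0 0 -8 0.07;-0.11 -0.097 0 0 0 -13 0.07;-0.14 -0.123 0 0 0 -17.5 0.07;-0.157 -0.138 0 0 0 -17.5 0.07;-0.157 -0.138 0 0 0 -17.5 0.07;-0.157 -0.138 0 0 0 -17.5 0.07;-0.157 -0.138 0 0 0 -17.5 0.07"

```text
clock: 8.9
eef_pos: [0.4681, -0.3591, 0.1766]
tcp_rot: [-1.854, -2.535, -0.002]
contact_force: [0.1, 1.0, -0.0]
gripper_width: 0.823
gripper_force: 0.0
```

move_arm --rows "-0.002 -0.001 0.02 0 0 0 0.07;-0.002 -0.001 0.045 0 0 0 0.07;-0.002 -0.001 0.06 0 0 0 0.07;-0.002 -0.001 0.072 0 0 0 0.07;-0.002 -0.001 0.08 0 0 0 0.07;-0.002 -0.001 0.0825 0 0 0 0.07;-0.002 -0.001 0.0825 0 0 0 0.07;-0.002 -0.001 0.0825 0 0 0 0.07;-0.002 -0.001 0.0825 0 0 0 0.06;-0.002 -0.001 0.0825 0 0 0 0.055;-0.002 -0.001 0.0825 0 0 0 0.05;-0.002 -0.001 0.0825 0 0 0 0.047;-0.002 -0.001 0.0825 0 0 0 0.044;-0.002 -0.001 0.0825 0 0 0 0.041;-0.002 -0.001 0.0825 0 0 0 0.035;-0.002 -0.001 0.0825 0 0 0 0.03;-0.002 -0.001 0.0825 0 0 0 0.03;-0.002 -0.001 0.0825 0 0 0 0.03"

```text
clock: 10.7
eef_pos: [0.4672, -0.3634, 0.0953]
tcp_rot: [1.857, 2.533, 0.0]
contact_force: [0.5, -0.1, 6.0]
gripper_width: 0.481
gripper_force: 61.0
```

move_arm --rows "0 0 -0.005 0 0 0 0.03;0 0 -0.015 0 0 0 0.03;0 0 -0.035 0 0 0 0.03;0 0 -0.055 0 0 0 0.03;0.01 0.003 -0.075 0 0 0 0.03;0.029 0.009 -0.085 0 0 0 0.03;0.057 0.018 -0.085 0 0 0 0.03;0.095 0.03 -0.085 0 0 0 0.03;0.133 0.042 -0.085 0 0 0 0.03;0.172 0.055 -0.085 0 0 2 0.03;0.21 0.067 -0.085 0 0 7 0.03;0.248 0.079 -0.085 0 0 12 0.03;0.286 0.091 -0.085 0 0 17 0.03;0.324 0.103 -0.085 0 0 17.5 0.03;0.362 0.115 -0.085 0 0 17.5 0.03;0.4 0.127 -0.085 0 0 17.5 0.03;0.438 0.14 -0.085 0 0 17.5 0.03;0.467 0.148 -0.085 0 0 17.5 0.03;0.476 0.151 -0.085 0 0 17.5 0.03;0.476 0.151 -0.085 0 0 17.5 0.03"

```text
clock: 12.7
eef_pos: [0.4672, 0.1371, 0.1799]
tcp_rot: [2.218, 2.225, -0.0]
contact_force: [-0.4, -0.4, -0.2]
gripper_width: 0.486
gripper_force: 60.7
```

```bash
python3 - <<'E'
from h import *
s=snap('wrist','w4'); print(s['p'],s['r'])
q=load('scene0');print('can',px2w(q,345,350,.0),px2w(load('side0'),274,140,0))
a=s['image'];b=q['image'][250:320,330:410]
cv2.imwrite('pics/v4.png',np.hstack([a,cv2.resize(b,(288,384)[::1])])[:, :800])
E
```

```text
[0.46724886 0.1371485  0.17991876] [ 2.21813771e+00  2.22460281e+00 -3.04911280e-04]
can [0.67227455 0.42186723 0.        ] [0.66303114 0.40810652 0.        ]
```

View pics/v4.png

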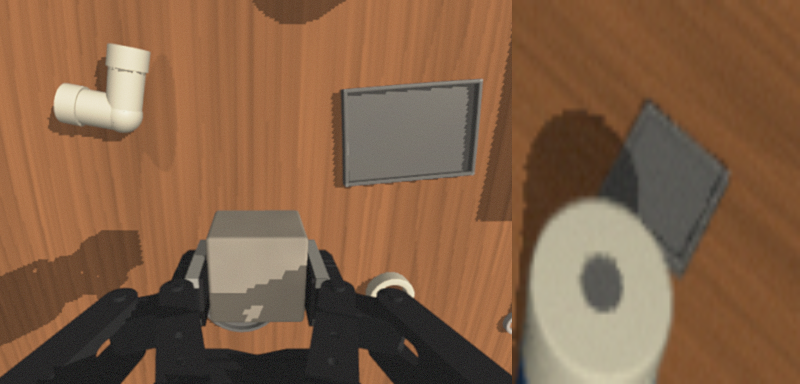

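The stone is held level. The long tray's corners are at (342,90), (483,80), (475,173) and (346,187). I'll go on towards the square tray.

move_arm --rows "0.02 0 0 0 0 0 0.03;0.05 0 0 0 0 0 0.03;0.085 0 0 0 0 0 0.03;0.12 0 0 0 0 0 0.03;0.145 0 0 0 0 0 0.03;0.16 0 0 0 0 0 0.03;0.165 0 0 0 0 0 0.03;0.165 0 0 0 0 0 0.03;0.165 0 0 0 0 0 0.03"

```text
clock: 13.65
eef_pos: [0.4681, 0.2988, 0.1797]
tcp_rot: [2.223, 2.218, -0.002]
contact_force: [0.7, -0.1, -0.1]
gripper_width: 0.478
gripper_force: 60.7
```

```bash
python3 - <<'E'
from h import *
s=snap('wrist','w5'); print(s['p'],s['r'])
w=load('w4')
P=[px2w(w,u,v,.01)[:2] for u,v in [(342,90),(483,80),(475,173),(346,187)]]
ang=lambda p,q: np.degrees(np.arctan2(*(q-p)[::-1]))
print('long',np.mean(P,0),ang(P[0],P[1]),ang(P[3],P[2]),ang(P[3],P[0]),np.linalg.norm(P[1]-P[0]),np.linalg.norm(P[3]-P[0]))
cv2.imwrite('pics/v5.png',cv2.resize(s['image'],None,fx=1.5,fy=1.5))
E
```

```text
[0.46814215 0.29884086 0.17966368] [ 2.22348598e+00  2.21762123e+00 -1.91337607e-03]
long [0.61647224 0.17827944] 5.385789917312257 6.675693232709649 96.91660410358782 0.1343776700319878 0.09316860903631678
```

View pics/v5.png

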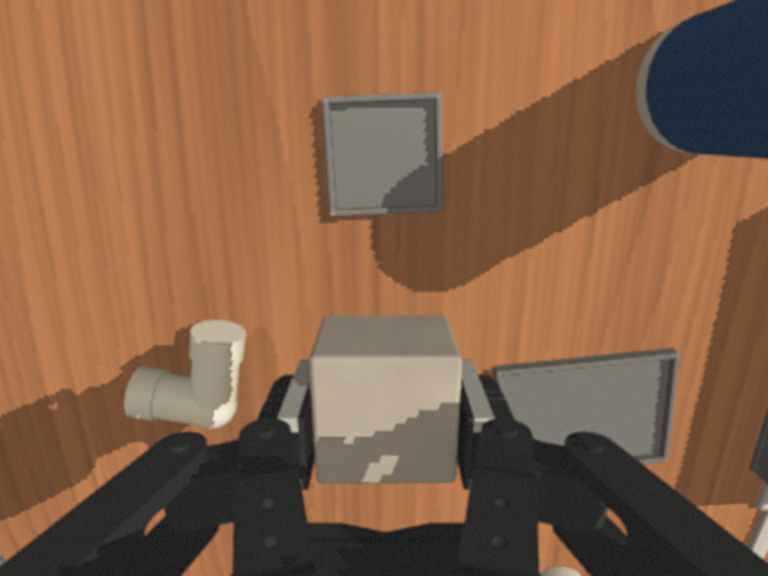

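```bash
python3 - <<'E'
from h import *
w=load('w5')
ang=lambda p,q: np.degrees(np.arctan2(*(q-p)[::-1]))
def quad(n,C,z):
    P=[px2w(w,u/1.5,v/1.5,z)[:2] for u,v in C]
    print(n,np.mean(P,0),ang(P[0],P[1]),ang(P[3],P[2]),ang(P[3],P[0]),ang(P[2],P[1]),np.linalg.norm(P[1]-P[0]),np.linalg.norm(P[3]-P[0]))
quad('sq',[(323,97),(442,94),(442,212),(329,216)],.01)
quad('stone top',[(312,354),(459,354),(459,481),(313,481)],.1797+.0187)
E
```

```text
sq [0.46710624 0.36561161] 1.2198939859877216 1.9110526630093683 90.97413603711111 91.65777546404036 0.07084863489389591 0.07135859398904307
stone top [0.46801556 0.30134511] -0.10461082837440629 -0.09068520316354717 87.3262081127794 92.85397021973442 0.03874467784231028 0.040956372741731764
```

move_arm --rows "0.01 0 0 0 0 -1.4 0.03;0.03 0 0 0 0 -1.4 0.03;0.05 -0.001 0.01 0 0 -1.4 0.03;0.06 -0.001 0.025 0 0 -1.4 0.03;0.064 -0.001 0.045 0 0 -1.4 0.03;0.064 -0.001 0.07 0 0 -1.4 0.03;0.064 -0.001 0.095 0 0 -1.4 0.03;0.064 -0.001 0.12 0 0 -1.4 0.03;0.064 -0.001 0.135 0 0 -1.4 0.03;0.064 -0.001 0.145 0 0 -1.4 0.03;0.064 -0.001 0.15 0 0 -1.4 0.03;0.064 -0.001 0.155 0 0 -1.4 0.03;0.064 -0.001 0.158 0 0 -1.4 0.03;0.064 -0.001 0.16 0 0 -1.4 0.03;0.064 -0.001 0.16 0 0 -1.4 0.03;0.064 -0.001 0.16 0 0 -1.4 0.03;0.064 -0.001 0.16 0 0 -1.4 0.03"

```text
clock: 15.4
eef_pos: [0.4668, 0.3654, 0.0202]
tcp_rot: [2.194, 2.248, 0.001]
contact_force: [1.1, -0.2, -0.7]
gripper_width: 0.477
gripper_force: 60.7
```

Position is (0.467,0.365). I'll lower another 1.5 mm, release and lift.

move_arm --rows "0 0 0.001 0 0 0 0.03;0 0 0.0015 0 0 0 0.03;0 0 0.0015 0 0 0 0.03;0 0 0.0015 0 0 0 0.041;0 0 0.0015 0 0 0 0.044;0 0 0.0015 0 0 0 0.048;0 0 0 0 0 0 0.055;0 0 -0.002 0 0 0 0.062;0 0 -0.005 0 0 0 0.068;0 0 -0.012 0 0 0 0.07;0 0 -0.025 0 0 0 0.07;0 0 -0.05 0 0 0 0.07;0 0 -0.085 0 0 0 0.07;0 0 -0.12 0 0 0 0.07;0 0 -0.15 0 0 0 0.07;0 0 -0.15 0 0 0 0.07"

```text
clock: 17.0
eef_pos: [0.4692, 0.3677, 0.1762]
tcp_rot: [2.193, 2.247, 0.017]
contact_force: [1.2, -0.2, 0.4]
gripper_width: 0.82
gripper_force: 0.0
```

```bash
python3 - <<'E'
from h import *
s=snap('wrist','w6'); q=snap('side','s6'); print(s['p'],s['r'])
c=q['image'][262:372,170:310]
cv2.imwrite('pics/v6.png',np.hstack([s['image'][90:290,130:370],cv2.resize(c,(255,200)), cv2.resize(q['image'][125:175,195:260],(260,200))]))
E
```

```text
[0.46915154 0.36768341 0.17616204] [2.19330315 2.247386   0.01744214]
```

View pics/v6.png

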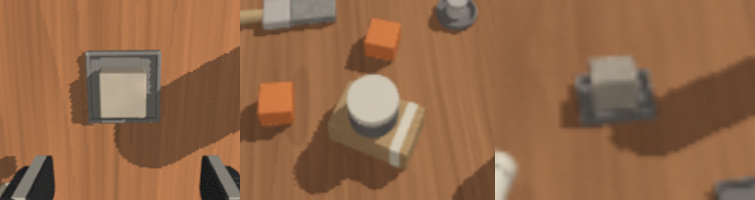

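The stone sits flat in the tray, and the tub and carton are unmoved. I'll go back towards the tub and photograph the wide dish on the way.

move_arm --rows "-0.02 0 0 0 0 1.4 0.0854;-0.06 -0.001 0 0 0 1.4 0.0854;-0.105 -0.002 0 0 0 1.4 0.0854;-0.15 -0.003 0 0 0 1.4 0.0854;-0.195 -0.004 0 0 0 1.4 0.0854;-0.24 -0.005 0 0 0 1.4 0.0854;-0.285 -0.006 0 0 0 1.4 0.0854;-0.33 -0.007 0 0 0 1.4 0.0854;-0.37 -0.008 0 0 0 1.4 0.0854;-0.4 -0.009 0 0 0 1.4 0.0854;-0.415 -0.01 0 0 0 1.4 0.0854;-0.415 -0.01 0 0 0 1.4 0.0854;-0.415 -0.01 0 0 0 1.4 0.0854;-0.415 -0.01 0 0 0 1.4 0.0854"

```text
clock: 18.5
eef_pos: [0.4662, -0.0488, 0.1693]
tcp_rot: [-2.219, -2.222, 0.001]
contact_force: [-0.1, -0.2, 0.0]
gripper_width: 1.001
gripper_force: 0.0
```

```bash
python3 - <<'E'
from h import *
s=snap('wrist','w7'); print(s['p'],s['r'])
q=load('s6'); print('tub side',px2w(q,170+133/1.82,262+100/1.82,.08))
t=np.linspace(0,2*np.pi,73)
c=np.array([.450,-.006]); px=w2px(s,np.c_[c[0]+.046*np.cos(t),c[1]+.046*np.sin(t),.01+0*t]); print(px.min(0),px.max(0))
hsv=cv2.cvtColor(s['image'],cv2.COLOR_BGR2HSV); m=((hsv[...,1]<60)&(hsv[...,2]>30)).astype(np.uint8)
n,l,st,ce=cv2.connectedComponentsWithStats(m)
for i in range(1,n):
    if st[i,4]>1500: print(st[i],ce[i],px2w(s,st[i,0]+st[i,2]/2,st[i,1]+st[i,3]/2,.008))
E
```

```text
[ 0.46615787 -0.04876603  0.1693334 ] [-2.21885127e+00 -2.22234469e+00  5.88332090e-04]
tub side [ 0.46923675 -0.36928573  0.08      ]
[189.42448641  79.20767773] [290.34043129 180.9092565 ]
[ 189   83   99  100 7720] [238.46930052 132.11606218] [ 0.44868073 -0.00701151  0.008     ]
[ 392  103   59   56 1728] [421.91030093 130.46064815] [ 0.61880773 -0.00372865  0.008     ]
[    0   251   512   133 30187] [243.91221387 337.79945009] [ 0.46497507 -0.21052535  0.008     ]
```

move_arm --rows "-0.02 0 0 0 0 0 0.0854;-0.06 0.001 0 0 0 0 0.0854;-0.105 0.001 0 0 0 0 0.0854;-0.15 0.002 0 0 0 0 0.0854;-0.195 0.002 0 0 0 0 0.0854;-0.24 0.003 0 0 0 0 0.0854;-0.28 0.003 0 0 0 0 0.0854;-0.305 0.003 0 0 0 0 0.0854;-0.315 0.003 0 0 0 0 0.0854;-0.315 0.003 0 0 0 0 0.0854;-0.315 0.003 0 0 0 0 0.0854;-0.315 0.003 0 0 0 0 0.0854"

```text
clock: 19.75
eef_pos: [0.4706, -0.3625, 0.1697]
tcp_rot: [-2.217, -2.224, -0.002]
contact_force: [0.2, -0.1, 0.0]
gripper_width: 1.002
gripper_force: 0.0
```

```bash
python3 - <<'E'
from h import *
s=snap('wrist','w8'); print(s['p'],s['r'])
hsv=cv2.cvtColor(s['image'],cv2.COLOR_BGR2HSV)
t=np.linspace(0,2*np.pi,73)
for y in(-.36,-.366):
  px=w2px(s,np.c_[.4694+.031*np.cos(t),y+.031*np.sin(t),.08+0*t]); print(px.min(0),px.max(0))
a=cv2.resize(s['image'][60:260,130:400],None,fx=2.9,fy=2.9); cv2.imwrite('pics/v8.png',a)
E
```

```text
[ 0.47055032 -0.36246305  0.16972007] [-2.21712734e+00 -2.22442233e+00 -1.79830728e-03]
[213.77133725 156.99642406] [297.7217918  236.80736827]
[214.07049588 165.2798879 ] [297.37892232 243.86890543]
```

View pics/v8.png

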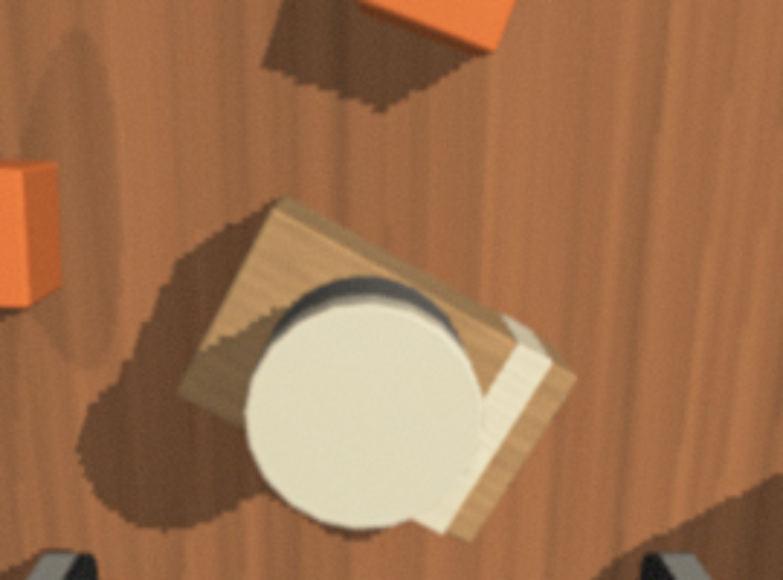

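The tub lid spans columns 245 to 484 and rows 298 to 528, so its centre is (0.4694,-0.3645). The carton's top corners are at (280,212), (575,378), (465,541) and (180,393).

move_arm --rows "-0.002 -0.001 0.015 0 0 0 0.0854;-0.002 -0.001 0.04 0 0 0 0.0854;-0.002 -0.001 0.065 0 0 0 0.0854;-0.002 -0.001 0.085 0 0 0 0.0854;-0.002 -0.001 0.1 0 0 0 0.0854;-0.002 -0.001 0.109 0 0 0 0.0854;-0.002 -0.001 0.112 0 0 0 0.0854;-0.002 -0.001 0.112 0 0 0 0.0854;-0.002 -0.001 0.112 0 0 0 0.08;-0.002 -0.001 0.112 0 0 0 0.075;-0.002 -0.001 0.112 0 0 0 0.071;-0.002 -0.001 0.112 0 0 0 0.067;-0.002 -0.001 0.112 0 0 0 0.064;-0.002 -0.001 0.112 0 0 0 0.061;-0.002 -0.001 0.112 0 0 0 0.055;-0.002 -0.001 0.112 0 0 0 0.05;-0.002 -0.001 0.112 0 0 0 0.05;-0.002 -0.001 0.112 0 0 0 0.05"

```text
clock: 21.6
eef_pos: [0.4691, -0.3671, 0.0586]
tcp_rot: [2.221, 2.221, 0.001]
contact_force: [-0.4, 1.7, 5.9]
gripper_width: 0.705
gripper_force: 64.8
```

```bash
python3 - <<'E'
from h import *
w=load('w8')
ang=lambda p,q: np.degrees(np.arctan2(*(q-p)[::-1]))
P=[px2w(w,130+u/2.9,60+v/2.9,.04)[:2] for u,v in [(280,212),(575,378),(465,541),(180,393)]]
print(np.mean(P,0),(P[0]+P[2])/2,(P[1]+P[3])/2,ang(P[0],P[1]),ang(P[3],P[2]),ang(P[3],P[0]),ang(P[2],P[1]),np.linalg.norm(P[1]-P[0]),np.linalg.norm(P[3]-P[0]))
E
```

```text
[ 0.47305584 -0.36823419] [ 0.47314664 -0.3682504 ] [ 0.47296503 -0.36821798] -29.275824576641618 -29.206384808070652 59.81609732412302 60.13554578241124 0.09953715151823851 0.06228519236482139
```

move_arm --rows "0 0 -0.004 0 0 0 0.05;0 0 -0.012 0 0 0 0.05;0 0 -0.025 0 0 0 0.05;0 0 -0.04 0 0 0 0.05;0.01 -0.001 -0.05 0 0 0 0.05;0.03 -0.002 -0.055 0 0 0 0.05;0.055 -0.003 -0.055 0 0 0 0.05;0.085 -0.005 -0.055 0 0 0 0.05;0.115 -0.007 -0.055 0 0 0 0.05;0.15 -0.009 -0.055 0 0 0 0.05;0.185 -0.011 -0.055 0 0 0 0.05;0.22 -0.013 -0.055 0 0 0 0.05;0.255 -0.015 -0.055 0 0 0 0.05;0.285 -0.016 -0.055 0 0 0 0.05;0.315 -0.018 -0.055 0 0 0 0.05;0.335 -0.019 -0.055 0 0 0 0.05;0.35 -0.02 -0.055 0 0 0 0.05;0.357 -0.02 -0.055 0 0 0 0.05;0.357 -0.02 -0.055 0 0 0 0.05;0.357 -0.02 -0.055 0 0 0 0.05"

```text
clock: 23.6
eef_pos: [0.4487, -0.0106, 0.1131]
tcp_rot: [2.221, 2.22, 0.0]
contact_force: [-0.0, 0.4, -1.3]
gripper_width: 0.71
gripper_force: 65.0
```

move_arm --rows "0 0 0.01 0 0 0 0.05;0 0 0.025 0 0 0 0.05;0 0 0.045 0 0 0 0.05;0 0 0.06 0 0 0 0.05;0 0 0.072 0 0 0 0.05;0 0 0.08 0 0 0 0.05;0 0 0.085 0 0 0 0.05;0 0 0.088 0 0 0 0.05;0 0 0.09 0 0 0 0.05;0 0 0.09 0 0 0 0.05;0 0 0.09 0 0 0 0.05"

```text
clock: 24.7
eef_pos: [0.4491, -0.0099, 0.0232]
tcp_rot: [2.221, 2.221, 0.001]
contact_force: [0.5, 0.4, -1.3]
gripper_width: 0.708
gripper_force: 65.1
```

move_arm --rows "0 0 0.001 0 0 0 0.05;0 0 0.0015 0 0 0 0.05;0 0 0.0015 0 0 0 0.05;0 0 0.0015 0 0 0 0.06;0 0 0.0015 0 0 0 0.063;0 0 0.0015 0 0 0 0.067;0 0 0.001 0 0 0 0.075;0 0 0 0 0 0 0.0854;0 0 0 0 0 0 0.0854;0 0 -0.01 0 0 0 0.0854;0 0 -0.03 0 0 0 0.0854;0 0 -0.06 0 0 0 0.0854;0 0 -0.1 0 0 0 0.0854;0 0 -0.14 0 0 0 0.0854;0 0 -0.14 0 0 0 0.0854;0 0 -0.14 0 0 0 0.0854"

```text
clock: 26.3
eef_pos: [0.4493, -0.0099, 0.1641]
tcp_rot: [2.22, 2.22, 0.004]
contact_force: [-0.3, 0.1, -1.8]
gripper_width: 1.002
gripper_force: 0.0
```

```bash
python3 - <<'E'
from h import *
s=snap('wrist','w9'); q=snap('side','s9'); print(s['p'],s['r'])
c=q['image'][190:250,190:260]
cv2.imwrite('pics/v9.png',np.hstack([s['image'][90:290,130:370],cv2.resize(c,(233,200)), cv2.resize(q['image'][262:372,170:310],(255,200))]))
E
```

```text
[ 0.44926317 -0.0099048   0.16413712] [2.22007429 2.22009053 0.00357156]
```

View pics/v9.png

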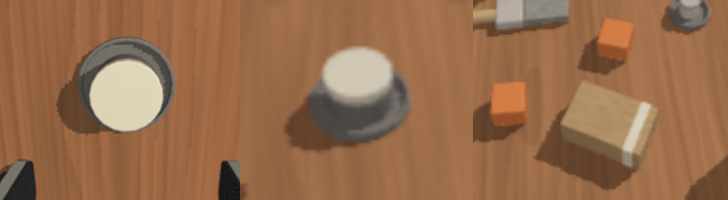

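The tub is flat in the wide dish, and the carton is alone on the table. I'll check the neighbouring cubes against the finger positions.

```bash
python3 - <<'E'
from h import *
w=load('w8'); 
for u,v in [(495,52),(360,5)]:
  for z in (0,.034): print('orange',px2w(w,130+u/2.9,60+v/2.9,z)[:2])
w=load('w1')
for u,v in [(217,238),(190,233),(213,271),(182,268)]: print('teal z.034',px2w(w,u,v,.034)[:2],px2w(w,u,v,0)[:2])
s=load('w9'); print('tub',px2w(s,256.5,184.5,.043)[:2],'dish',px2w(s,256,174,.01)[:2])
d=np.array([np.cos(np.radians(60.8)),np.sin(np.radians(60.8))])
for k in(-.057,.057): print('finger back',np.array([.473,-.368])+k*d)
print(ctrl.get_obs()['joint_positions'].round(2))
E
```

```text
orange [ 0.5094469  -0.27173085]
orange [ 0.50503485 -0.27329628]
orange [ 0.46737411 -0.25814707]
orange [ 0.46767419 -0.26123388]
teal z.034 [ 0.41762091 -0.45207678] [ 0.4129992  -0.46827355]
teal z.034 [ 0.38359264 -0.44536109] [ 0.37583444 -0.46093885]
teal z.034 [ 0.41054814 -0.50003307] [ 0.40527451 -0.52065012]
teal z.034 [ 0.36971495 -0.49595131] [ 0.3606776  -0.51619213]
tub [ 0.44896746 -0.00579315] dish [ 0.4485445  -0.00508853]
finger back [ 0.445192   -0.41775656]
finger back [ 0.500808   -0.31824344]
[-0.09  0.12  0.01  2.09 -0.    0.94 -0.07]
```

move_arm --rows "-0.015 0.001 0 0 0 0 0.0854;-0.045 0.003 0 0 0 -4 0.0854;-0.08 0.005 0 0 0 -9 0.0854;-0.115 0.008 0 0 0 -14 0.0854;-0.15 0.01 0 0 0 -20 0.0854;-0.185 0.012 0 0 0 -26 0.0854;-0.22 0.015 0 0 0 -32 0.0854;-0.255 0.017 0 0 0 -38 0.0854;-0.29 0.02 0 0 0 -44 0.0854;-0.32 0.022 0 0 0 -50 0.0854;-0.345 0.023 0 0 0 -55 0.0854;-0.358 0.024 0 0 0 -59 0.0854;-0.358 0.024 0 0 0 -60.8 0.0854;-0.358 0.024 0 0 0 -60.8 0.0854;-0.358 0.024 0 0 0 -60.8 0.0854;-0.358 0.024 0 0 0 -60.8 0.0854"

```text
clock: 28.0
eef_pos: [0.473, -0.3665, 0.1626]
tcp_rot: [-0.79, -3.04, -0.001]
contact_force: [0.7, 0.2, 0.5]
gripper_width: 0.997
gripper_force: 0.0
```

move_arm --rows "0 0 0.015 0 0 0 0.0854;0 0 0.04 0 0 0 0.0854;0 0 0.07 0 0 0 0.0854;0 0 0.095 0 0 0 0.0854;0 0 0.115 0 0 0 0.0854;0 0 0.13 0 0 0 0.0854;0 0 0.14 0 0 0 0.0854;0 0 0.145 0 0 0 0.0854;0 0 0.1475 0 0 0 0.0854;0 0 0.1475 0 0 0 0.0854;0 0 0.1475 0 0 0 0.08;0 0 0.1475 0 0 0 0.076;0 0 0.1475 0 0 0 0.072;0 0 0.1475 0 0 0 0.069;0 0 0.1475 0 0 0 0.066;0 0 0.1475 0 0 0 0.063;0 0 0.1475 0 0 0 0.058;0 0 0.1475 0 0 0 0.05;0 0 0.1475 0 0 0 0.05;0 0 0.1475 0 0 0 0.05"

```text
clock: 30.0
eef_pos: [0.4729, -0.3681, 0.0159]
tcp_rot: [0.792, 3.04, -0.0]
contact_force: [-1.0, 0.1, 5.9]
gripper_width: 0.742
gripper_force: 67.0
```

move_arm --rows "0 0 -0.004 0 0 0 0.05;0 0 -0.012 0 0 0 0.05;0 0 -0.025 0 0 0 0.05;0 0 -0.045 0 0 0 0.05;0 0 -0.065 0 0 0 0.05;0.003 0.01 -0.075 0 0 0 0.05;0.008 0.03 -0.08 0 0 0 0.05;0.015 0.06 -0.08 0 0 -2 0.05;0.024 0.094 -0.08 0 0 -5 0.05;0.033 0.128 -0.08 0 0 -8 0.05;0.042 0.163 -0.08 0 0 -11 0.05;0.051 0.197 -0.08 0 0 -14 0.05;0.059 0.231 -0.08 0 0 -17 0.05;0.068 0.265 -0.08 0 0 -20 0.05;0.077 0.3 -0.08 0 0 -23 0.05;0.086 0.333 -0.08 0 0 -26 0.05;0.094 0.365 -0.08 0 0 -29 0.05;0.1 0.39 -0.08 0 0 -32 0.05;0.104 0.405 -0.08 0 0 -34 0.05;0.106 0.41 -0.08 0 0 -35.3 0.05"

```text
clock: 32.0
eef_pos: [0.5804, 0.0437, 0.0954]
tcp_rot: [-0.174, 3.137, 0.001]
contact_force: [0.1, -1.3, -1.5]
gripper_width: 0.736
gripper_force: 66.2
```

move_arm --rows "-0.006 0.015 0 0 0 0 0.05;-0.018 0.045 0 0 0 0 0.05;-0.03 0.077 0 0 0 0 0.05;-0.041 0.105 0 0 0 0 0.05;-0.048 0.123 0 0 0 0 0.05;-0.051 0.13 0.005 0 0 0 0.05;-0.051 0.131 0.015 0 0 0 0.05;-0.051 0.131 0.03 0 0 0 0.05;-0.051 0.131 0.045 0 0 0 0.05;-0.051 0.131 0.045 0 0 0 0.05;-0.051 0.131 0.045 0 0 0 0.05"

```text
clock: 33.1
eef_pos: [0.6164, 0.1761, 0.0493]
tcp_rot: [0.165, -3.135, 0.001]
contact_force: [-0.1, 0.3, -2.5]
gripper_width: 0.739
gripper_force: 66.5
```

```bash
python3 - <<'E'
from h import *
q=snap('side','s10'); s=snap('wrist','w10'); print(s['p'],s['r'])
cv2.imwrite('pics/v10.png',np.hstack([cv2.resize(q['image'][120:220,220:340],(390,325)),cv2.resize(s['image'],(410,325))]))
E
```

```text
[0.6171264  0.17668217 0.05022384] [-1.65804460e-01  3.13718062e+00 -3.78035764e-04]
```

View pics/v10.png

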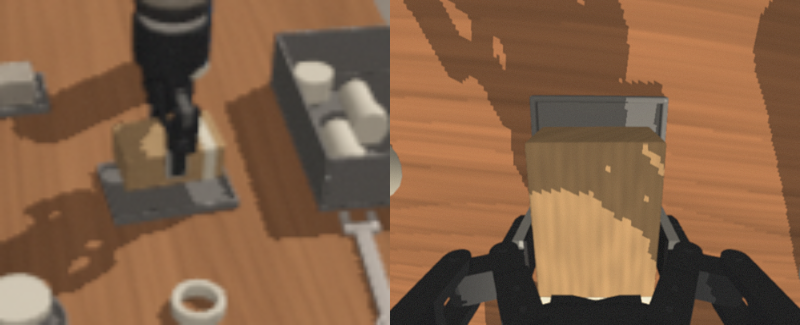

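The carton is level, aligned with the long tray and centred over it. I'll lower, release and lift.

move_arm --rows "0 0.001 0.008 0 0 0 0.05;0 0.001 0.015 0 0 0 0.05;0 0.001 0.021 0 0 0 0.05;0 0.001 0.025 0 0 0 0.05;0 0.001 0.028 0 0 0 0.05;0 0.001 0.029 0 0 0 0.05;0 0.001 0.029 0 0 0 0.05;0 0.001 0.029 0 0 0 0.05"

```text
clock: 34.0
eef_pos: [0.6171, 0.1784, 0.0216]
tcp_rot: [-0.167, 3.137, 0.0]
contact_force: [-0.4, 0.4, -2.1]
gripper_width: 0.737
gripper_force: 66.5
```

move_arm --rows "0 0 0.0015 0 0 0 0.05;0 0 0.0025 0 0 0 0.05;0 0 0.0025 0 0 0 0.05;0 0 0.0025 0 0 0 0.05;0 0 0.0025 0 0 0 0.063;0 0 0.0025 0 0 0 0.066;0 0 0.002 0 0 0 0.07;0 0 0.001 0 0 0 0.077;0 0 0 0 0 0 0.0854;0 0 0 0 0 0 0.0854;0 0 -0.01 0 0 0 0.0854;0 0 -0.03 0 0 0 0.0854;0 0 -0.06 0 0 0 0.0854;0 0 -0.1 0 0 0 0.0854;0 0 -0.15 0 0 0 0.0854;0 0 -0.15 0 0 0 0.0854;0 0 -0.15 0 0 0 0.0854"

```text
clock: 35.7
eef_pos: [0.6179, 0.1787, 0.1738]
tcp_rot: [-0.167, 3.133, 0.002]
contact_force: [-0.8, -0.2, -0.9]
gripper_width: 1.001
gripper_force: 0.0
```

```bash
python3 - <<'E'
from h import *
q=snap('side','s11'); s=snap('wrist','w11'); print(s['p'],s['r'])
cv2.imwrite('pics/v11.png',np.hstack([cv2.resize(q['image'][125:345,190:330],(382,600)),cv2.resize(s['image'],(410,600))]))
E
```

```text
[0.61662741 0.17827234 0.171751  ] [-1.67331141e-01  3.13668971e+00 -9.57158485e-05]
```

View pics/v11.png

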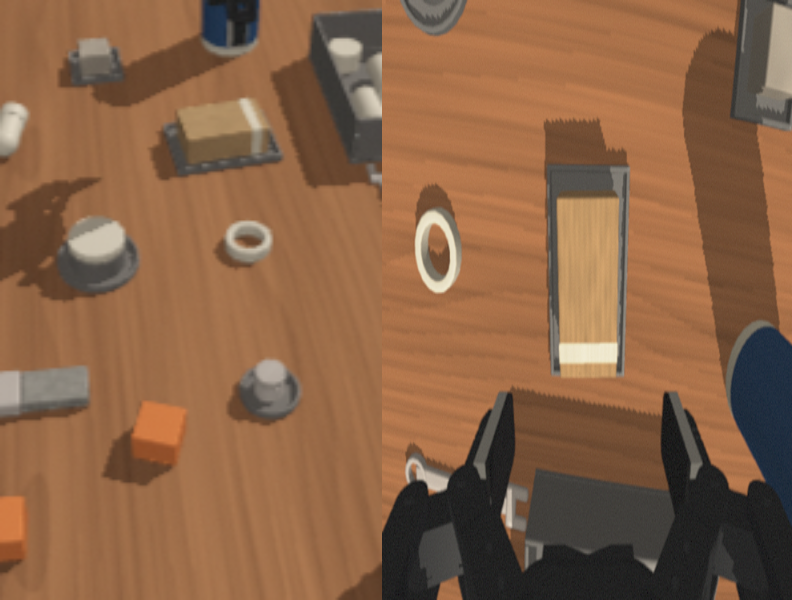

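All four things stand in their trays. I'll check the carton's position numerically and hand in if it is within limits.

```bash
python3 - <<'E'
from h import *
s=load('w11')
f=lambda u,v,z: px2w(s,(u-382)*512/410,v*.64,z)[:2]
c=np.mean([f(*p,.043) for p in[(557,197),(619,197),(617,377),(559,377)]],0)
t=np.mean([f(*p,.01) for p in[(546,167),(630,167),(624,376),(552,376)]],0)
L=np.linalg.norm(f(588,197,.043)-f(588,377,.043))
print(c,t,np.linalg.norm(c-[.6165,.178]),L)
if np.linalg.norm(c-[.6165,.178])<.009 and abs(L-.104)<.004: print(ctrl.hand_in())
E
```

```text
[0.61633057 0.17874481] [0.61710602 0.17891516] 0.0007638342181128255 0.10276634238258223
the job is handed in; nothing more can be done
None
```

The tin, stone, tub and carton each stand upright and released in their own trays, the spray bottle and canister were left alone, and the job was handed in at about 36 s; no verdict came back.

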